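# Switch on the torch and lay it in the V-blocks to light the rotary-table dial

## Task

Light up the dial of the rotary table: pick up the torch from the cardboard, push its tail switch straight against the upright ground face of the angle plate until it clicks and stays in, then lower the torch gently into the two V-blocks on the magnetic chuck, lens end towards the rotary table, about centred between the blocks so that only its slim tube rests in the Vs, and let go. Leave the other loose things where they are.

Things in the scene. Friction and masses are not known exactly. Their poses are not given: they have to be found in the camera images.
- torch_center (a point): middle of the tube, on its axis, of a grey metal hand torch lying on the cardboard (199 mm long, 0.18 kg, balances here: grasp it here). Its x axis runs along the torch to the lens. Tube 22 mm diameter, x = -68 to +68 mm. Lying down, the axis is 17 mm above the bench (3 mm cardboard + 14 mm). Torch and boring bar lie in either of two places
- torch_head (a point): point on the torch's axis in its head, 90 mm from torch_center towards the lens. The head, x = +68 to +102 mm from torch_center, is a hexagonal collar 28 mm across flats (keeps the torch from rolling) and a round bezel with the lens
- torch_tail (a point): rear end of the torch's tail cap, on the axis, 90 mm from torch_center (x = -90 mm). The cap is 28 mm diameter, x = -68 to -90 mm; from it a 17 mm round rubber switch button stands out to x = -97 mm when out (off), -91 mm when in (on)
- switch (a joint): travel of the tail button into the torch, m: 0 out (off), 0.006 fully in (on). Snap action: it takes about 6 N to push, gives way and jumps in by itself once about 4 mm in, and then stays in; let go of earlier it springs back out. It does not click out again when pushed
- plate_face (a point): middle of the smooth upright face of a webbed cast-iron angle plate bolted to the bench, 70 mm above the bench. The face is 150 mm wide, from the bench to 120 mm high. The point's -x axis points level, straight out of the face to the free bench; y runs level along the face. Foot and webs lie behind the face
- v_seat (a point): where torch_center is when the torch lies rightly in the pair of V-blocks: half-way between them, 79.6 mm above the bench. x runs level along the Vs to the rotary table, z up. Each bright block is 24 mm along x, 52 mm wide, 40 mm high; clear gap between them 66 mm (they span 33 to 57 mm either side). The 90 degree Vs are 36 mm wide at their top, 2.4 mm above this point
- chuck: magnetic chuck carrying the two V-blocks, fixed: a steel block 200 mm (its x, along the Vs) x 100 mm, 42 mm high, brass strips across its top. Origin under its middle, straight below v_seat. Between the V-blocks fingers have room down to its top
- dial (a point): middle of the front of the round graduated dial (116 mm diameter) of the green rotary table at the back of the bench, 80 mm above the bench. The table's top is a 250 mm steel disc with T-slots, 110 mm high; a crank handle stands out 70 mm in front of the dial. Fixed
- boring_bar: lathe boring bar, 120 mm long: a 20 mm square steel shank with a thin round nose; lies on the cardboard. A bystander; origin under its middle
- spanner: open spanner lying flat, about 200 mm long. A bystander
- step_block: steel stair-shaped clamping block, 60 x 30 mm, five steps, 40 mm high. A bystander; origin under its middle
- clamp_strap: slotted steel clamp strap, 110 x 34 x 16 mm. A bystander; origin under its middle
- t_nut: steel T-nut, 30 x 30 mm, 20 mm high. A bystander; origin under its middle
- chuck_key: steel T-handled lathe chuck key, 115 mm long, cross bar 130 mm, lying flat. A bystander
Things that resemble listed ones, but are neither listed nor needed, are in the scene too. Of the things like the part that bears torch_center, leave any that is pink; of the rest the larger one is meant.

How it is judged (in metres and radians):
On the way, in this order (a step that is already met when the one before it is completed fails the run):
1. the torch, held in the fingers, has its tail switch pushed in past the click against the angle plate (value of joint switch above 0.0048 m and contact force between torch and angle_plate above 1 N and contact force between torch and the fingers above 1 N).
2. the torch, switched on, is down in both V-blocks while still held (x of torch_center in the frame of v_seat between -0.012 and 0.012 m and y of torch_center in the frame of v_seat between -0.004 and 0.004 m and z of torch_center in the frame of v_seat between -0.004 and 0.004 m and angle between the x axis of torch_center and the x axis of v_seat, either way round below 0.06 rad and x of torch_head in the frame of v_seat above 0.05 m and value of joint switch above 0.0048 m and contact force between torch and the fingers above 1 N), for 0.05 s.
At the end, for the whole second after the job is handed in: The torch lies at rest and released in both V-blocks with its switch latched in (over 4.8 mm), its lens end towards the rotary table, its centre within 12 mm along and 4 mm across and in height of the v_seat point, its axis within 0.06 rad of the Vs; the other loose things lie where they were (x of torch_center in the frame of v_seat between -0.012 and 0.012 m and y of torch_center in the frame of v_seat between -0.004 and 0.004 m and z of torch_center in the frame of v_seat between -0.004 and 0.004 m and angle between the x axis of torch_center and the x axis of v_seat, either way round below 0.06 rad and x of torch_head in the frame of v_seat above 0.05 m and value of joint switch above 0.0048 m and contact force between torch and the fingers below 0.05 N and linear speed of torch below 0.01 m/s and angular speed of torch below 0.1 rad/s); the robot touches nothing.
It fails at once if another loose thing is shifted more than 15 mm (distance of any of boring_bar, spanner, step_block, clamp_strap, t_nut, chuck_key from where it was at the start of the episode above 0.015 m).
It also fails if it takes over 54 s, if anything falls off the work surface, if the arm or the gripper's body presses on something with over 40 N, if the wrist force passes 120 N, or if a joint passes its speed limit or range.

## Robot

A 7-joint arm with a two-finger parallel gripper is mounted at the origin on the work surface. World frame = base frame: x ahead of the robot, y to its left, z up, the work surface at z = 0. Lengths are in mm, angles in rad, forces in N, time in s.
With the tool pointing down it reaches from about 425 to 800 mm from the base axis. Payload 8.3 kg.
Tool frame: the origin (TCP) lies midway between the tips of the shut fingers; the grasp point (between the pads) lies 19 mm behind it (r.grip_depth is the distance from the TCP to the grasp point, in mm); y points along the fingers, x is the direction in which the jaws open and shut, and the axes are right-handed (so a half turn about y gives the same grasp; the last joint's range is limited). The gripper opens to 85 mm and grips with 20 to 120 N. Pads are 22 mm wide; open, the fingers measure 114 mm over their backs; the gripper's body (76 mm by 85 mm) begins 54 mm behind the grasp point. The pads swing forward as they close: fully open they stand 13 mm farther back than shut.
Start: joints at [1.209, 0.383, 0.016, 1.37, -0.006, 1.388, -0.046], TCP at [184.021, -597.277, 231.279] pointing down, gripper open.
Joint ranges: [-2.95, 2.95], [-0.25, 2.06], [-1.52, 1.56], [0.18, 2.33], [-1.44, 4.58], [0.02, 2.06], [-3.01, 3.01]. Speed limits (rad/s): [2.39, 2.39, 3.01, 3.01, 3.14, 3.14, 3.14].

## Interface

Orientations are given as [roll, pitch, yaw] about the fixed x, y, z axes, in that order (R = Rz(yaw) Ry(pitch) Rx(roll)).
In Python, from workcell import r gives the robot as it stands.
- The arm moves only by the tool move_arm, never from a script. Its argument "series" is a list of rows, each a list of 3 entries, a list of its own where there are three numbers: the shift along the tool's x, y, z in cm, then the turn, a rotation vector about the tool's x, y, z in rad, then the finger opening in cm, from 0 to 8.54. In form: [[[dx, dy, dz], [rx, ry, rz], gripper], ...]. A call has 1 to 20 rows; each row shifts and turns the commanded pose from where the row before left it, along the tool's axes as they then stand; what a row does not reach is not made up. A row lasts 1/10 s, in which the tool goes at most 50 mm and 8.59 degrees, less where a joint would pass 70% of its speed; a pose out of reach is approached as far as the arm can. A call with a gripper value outside its range is refused whole. The fingers move at their own pace and stop on an object; "grip_force" is the grip in N (left out, the last holds). Time passes only in rows, so rows that do not move let the fingers close. It gives the time, the measured TCP pose, the force and the opening at its end, in the units of the state.
- r.get_obs(): the state, without advancing time (a new reading comes with each control period).
- r.get_image(name): name is "side" or "top"; returns a dict with "image" (420x560x3 uint8, blue, green, red), "camera_matrix" (3x3 intrinsics, pixels), "rvec" (rotation vector, rad) and "tvec" (3), from world to camera coordinates, as OpenCV has them. Camera axes: x right, y down, z forward; pixel columns grow to the right and rows downward; lengths in mm; the calibration is good to about 2 mm. A picture is of the moment at which its call begins. There is no depth.
- r.close_job(): hands the job in, once; it reports no verdict.
Trained networks look in a picture, given as the dict that the camera call returned (one of the last four; its "shot" number tells which), for a name from the list of things; names that differ only in an ending like _2 or _b are one class to them, and where a whole thing is asked for, a point or a joint stands for the part that bears it (a point fixed in the world has none). Each returns a list of dicts, best first, with "conf" (0 to 1); they miss things now and then, are a little off and sometimes report something else, mostly with a low value. They report only what shows in the picture. A call takes as long as a camera call. They do not tell look-alikes from the thing itself.
- r.cut_out(picture, label): "pixels" (420x560 bool, what is visible of it) and "rect" ([centre column, centre row, width, height] in pixels, round what is visible of it).
The state is a dict: "clock": time; "joints": joint angles; "joint_velocities": joint speeds; "joint_torque": joint torques, N m; "tcp_pos": TCP position; "tool_rot": TCP orientation; "force": force on the tool from outside, world axes, zero at the start; "moment": the same for the moment, N m; "grip_width": finger opening in mm.
Only numpy, scipy, OpenCV 4.12 (cv2) and the standard library are available. Lean on these libraries where they do the work, as an engineer would, in place of code of your own. Each camera call takes 0.05 s, during which the arm holds its last target.

## Working session

There is one attempt and no reset: what is moved stays moved. The work goes in short steps, Python scripts to look and compute and a tool call to move; the robot and the scene stay as the last step left them, time stands still between calls to the robot, and variables do not carry over. Pictures are saved under pics/ and viewed, and the job is handed in when it is done.

Besides the shell and the picture viewer there is one more tool, called after "Call:" as a command line: name --argument value ..., lists and objects as JSON in quotes. move_arm: Moves the arm, as the interface text tells. Its arguments: {"type":"object","properties":{"series":{"type":"array"},"grip_force":{"type":"number"}},"required":["series"]}

```bash
ls; mkdir -p pics
cat > h.py <<'E'
from workcell import r
import numpy as np, cv2, pickle
def shot(n,fn):
    p=r.get_image(n); cv2.imwrite('pics/'+fn,p['image']); pickle.dump(p,open('pics/'+fn+'.pkl','wb')); return p
def PM(p):
    R=cv2.Rodrigues(np.array(p['rvec'],float))[0]; return np.array(p['camera_matrix'],float),R,np.array(p['tvec'],float).ravel()
def ray(p,uv,z):
    K,R,t=PM(p); d=R.T@np.linalg.inv(K)@np.array([uv[0],uv[1],1.]); c=-R.T@t
    return c+d*(z-c[2])/d[2]
def proj(p,X):
    K,R,t=PM(p); return cv2.projectPoints(np.array(X,float).reshape(-1,1,3),np.array(p['rvec'],float),np.array(p['tvec'],float),K,None)[0].reshape(-1,2)
E
python3 - <<'E'
from h import *
print(r.get_obs())
for n in('top','side'):
    p=shot(n,n+'0.png'); K,R,t=PM(p); print(n,-R.T@t,R[2],K[0,0])
    for l in ('torch_center','boring_bar','chuck','plate_face','dial','v_seat'):
        try:
            for d in r.cut_out(p,l): print(l,round(d['conf'],2),np.round(d['rect'],1))
        except Exception as e: print(l,e)
E
```

```text
pics
{'clock': 0.0, 'joints': array([ 1.20911425,  0.38423878,  0.01639382,  1.37118297, -0.00630745,
        1.38820699, -0.04648337]), 'joint_velocities': array([ 2.26321713e-05, -1.71531680e-04,  9.45862771e-04,  9.64718579e-04,
       -6.91614447e-04, -1.11286324e-03, -8.93901051e-04]), 'joint_torque': array([ 1.92886910e-04, -6.27599430e+01,  8.44508763e-01, -3.71818078e+01,
        1.64694269e-02,  1.44321608e-02, -6.30984255e-05]), 'tcp_pos': array([ 183.84521516, -596.80741948,  230.26559661]), 'tool_rot': array([-1.57083339,  0.00198628, -1.27195387]), 'force': array([ 0.94585334,  0.38275809, -0.37378135]), 'moment': array([ 0.00160782, -0.0266416 , -0.01196094]), 'grip_width': 85.48431303713038}
top [ 380.22050077   27.99437831 1368.57373607] [ 0.09765996 -0.01456809 -0.99511321] 497.61946621859863
torch_center 0.76 [300.5 258.6  16.7  48.2]
torch_center 0.73 [404.9 186.1  44.1  63.1]
torch_center 0.57 [403.4 326.   22.3  75.6]
boring_bar 0.9 [412.9 235.2  16.9  42.3]
chuck 0.92 [261.6 183.4  37.1  73.7]
chuck 0.55 [412.1 235.7  15.1  38.8]
plate_face 0.69 [117.7 220.3  68.   45.7]
dial 0.59 [274.2  65.  139.2 129.9]
v_seat 0.84 [262.2 182.1  38.9  75.5]
side [126.37305179 870.40370412 808.66333658] [ 0.30951009 -0.7253097  -0.61492223] 465.2911628222864
torch_center 0.88 [306.6 166.1  43.1  32.3]
torch_center 0.61 [423.1 191.1  62.9  31.4]
torch_center 0.5 [337.6 231.2  46.1  22.7]
boring_bar 0.73 [345.5 168.9  35.4  10.8]
chuck 0.63 [248.1 231.7  83.8  59.6]
plate_face 0.62 [201.2 352.8  99.8 115.9]
dial 0.8 [126.9 188.5 132.6  90.2]
v_seat 0.84 [247.9 233.1  82.2  55. ]
```

View pics/top0.png

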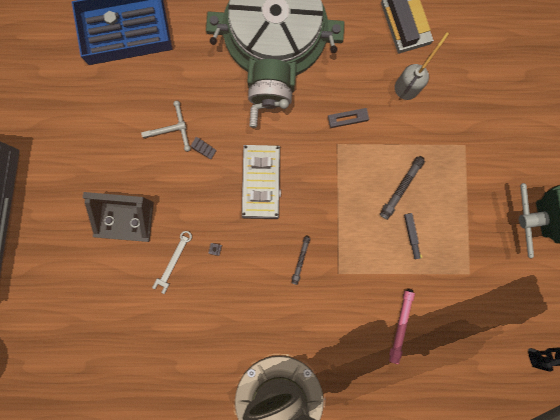

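View pics/side0.png

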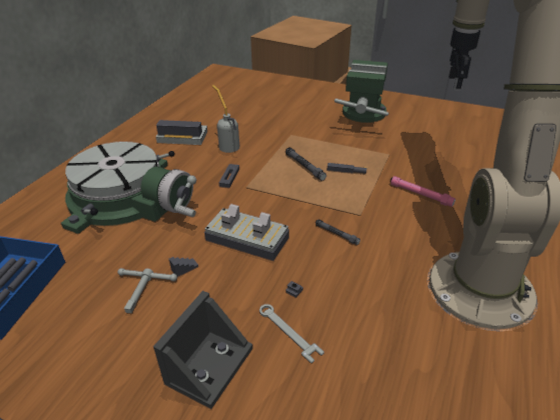

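Run:
```python
import cv2,numpy as np
a=cv2.imread('pics/top0.png'); 
cv2.imwrite('pics/top0c.png',cv2.resize(a[140:380,210:450],(720,720),interpolation=cv2.INTER_CUBIC)[:600] if 0 else cv2.resize(a[140:380,200:460],(650,600),interpolation=cv2.INTER_CUBIC))
a=cv2.imread('pics/side0.png'); cv2.imwrite('pics/side0c.png',cv2.resize(a[120:310,190:470],(800,543),interpolation=cv2.INTER_CUBIC))
```

```text
(no output)
```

View pics/top0c.png

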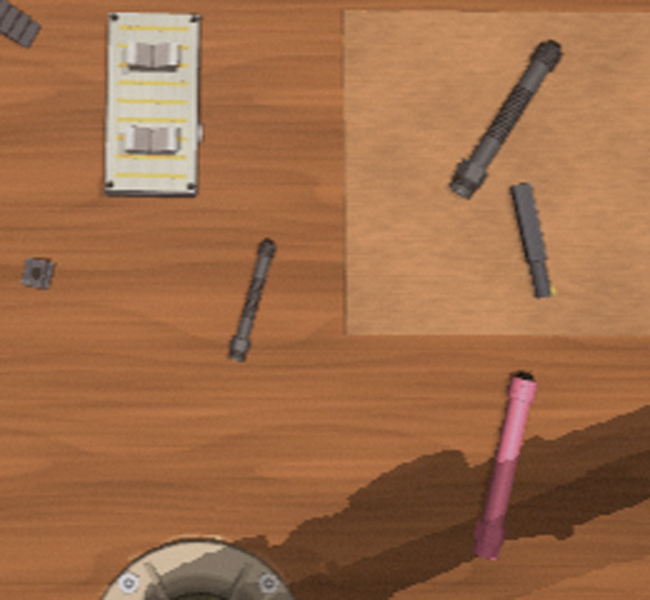

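View pics/side0c.png

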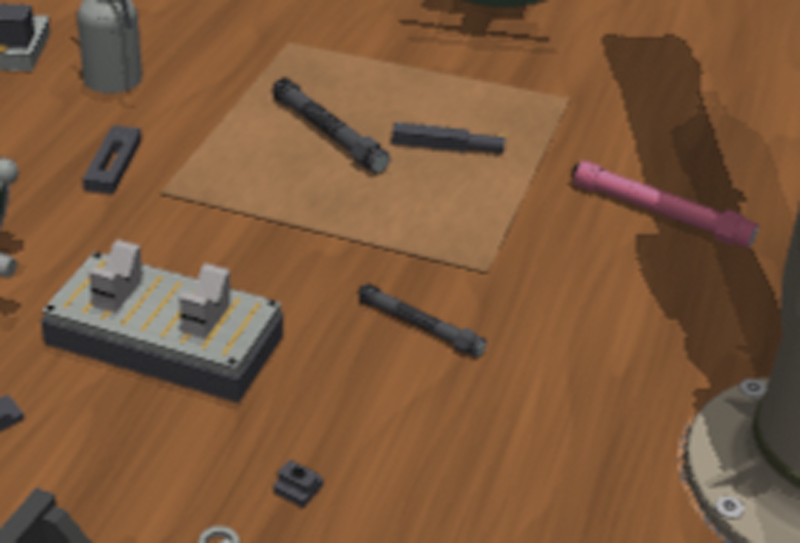

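Run:
```python
import cv2,numpy as np
a=cv2.imread('pics/top0.png'); b=cv2.imread('pics/side0.png')
def z(im,x0,y0,w,h,s): return cv2.resize(im[y0:y0+h,x0:x0+w],None,fx=s,fy=s,interpolation=cv2.INTER_CUBIC)
t=z(a,370,145,66,84,7); u=z(b,275,138,66,56,7)
c=np.zeros((590,930,3),np.uint8); c[:588,:462]=t; c[:392,465:927]=u
cv2.imwrite('pics/z1.png',cv2.resize(c,(798,506)))
cv2.imwrite('pics/z2.png',z(a,75,180,90,70,8))
cv2.imwrite('pics/z3.png',z(b,145,285,115,120,5))
cv2.imwrite('pics/z4.png',z(a,230,135,65,90,6.5))
```

```text
(no output)
```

View pics/z1.png

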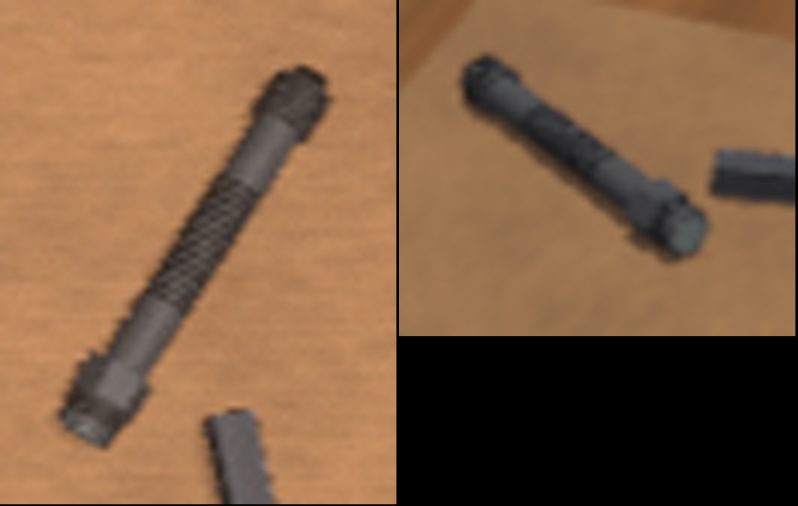

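View pics/z2.png

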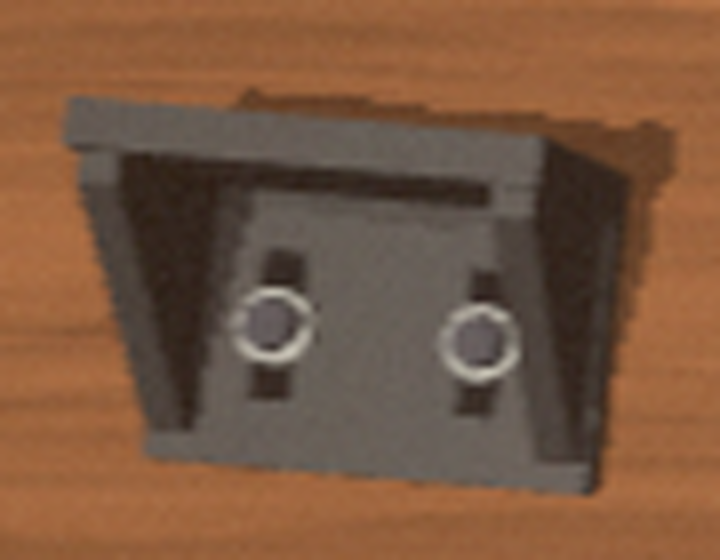

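View pics/z3.png

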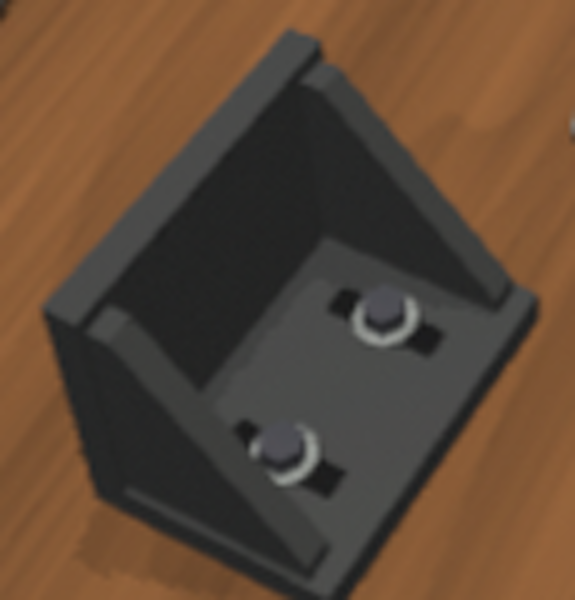

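View pics/z4.png

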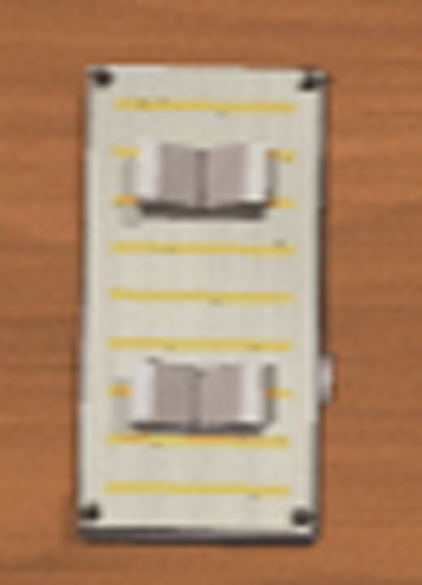

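Run:
```python
from h import *
T=pickle.load(open('pics/top0.png.pkl','rb'));S=pickle.load(open('pics/side0.png.pkl','rb'))
def rep(name,p,pts,z):
    P=[ray(p,q,z)[:2] for q in pts]; print(name,np.round(P,1).tolist(), 'L',[round(float(np.linalg.norm(P[i]-P[i-1])),1) for i in range(len(P))]); return P
c=rep('chuck top',T,[(230+u/6.5,135+v/6.5) for u,v in((88,66),(328,68),(316,530),(80,528))],42); print(np.mean(c,0))
c=rep('chuck side',S,[(190+u/2.857,120+v/2.857) for u,v in((97,254),(282,300),(240,370),(43,315))],42); print(np.mean(c,0))
# v blocks tops top view: outer top rect z=82
c=rep('vb1 top',T,[(230+u/6.5,135+v/6.5) for u,v in((138,142),(272,145),(268,203),(138,203))],82);print(np.mean(c,0))
c=rep('vb2 top',T,[(230+u/6.5,135+v/6.5) for u,v in((133,360),(268,364),(266,424),(131,420))],82);print(np.mean(c,0))
rep('plate top',T,[(75+u/8,180+v/8) for u,v in((70,96),(545,135))],120)
rep('plate bot',T,[(75+u/8,180+v/8) for u,v in((628,180),)],0)
rep('plate side',S,[(145+u/5,285+v/5) for u,v in((290,30),(45,308))],120)
rep('plate sidebot',S,[(145+u/5,285+v/5) for u,v in((98,495),)],0)
a=rep('torch top',T,[(384.2,216.2),(421.3,156.3)],17); 
b=rep('torch side',S,[(275+690/6,138+230/6),(275+483/6,138+68/6)],17)
for q in(a,b):
    d=q[0]-q[1]; d/=np.linalg.norm(d); print('center',q[0]-102*d, q[1]+97*d,'yaw',np.arctan2(d[1],d[0]))
# silhouette fit
from scipy.optimize import minimize
def mask(p):
    best=None
    for d in r.cut_out(p,'torch_center'): print(d['rect'])
for p,box in((T,(370,145,436,229)),(S,(275,138,330,194))):
    g=cv2.cvtColor(p['image'],cv2.COLOR_BGR2HSV); x0,y0,x1,y1=box
    m=((g[...,2]<115)&(g[...,1]<110)); mm=np.zeros_like(m); mm[y0:y1,x0:x1]=m[y0:y1,x0:x1]
    n,l,s,ce=cv2.connectedComponentsWithStats(mm.astype(np.uint8)); k=1+np.argmax(s[1:,4]); print(s[k],ce[k]); 
    p['m']=(l==k)
    cv2.imwrite('pics/m%d.png'%box[0],(l==k)[y0:y1,x0:x1].astype(np.uint8)*255)
th=np.linspace(0,2*np.pi,24,endpoint=False)
segs=[(-97,-90,8.5),(-90,-68,14),(-68,68,11),(68,85,15),(85,102,14.5)]
def sil(p,x,y,yaw):
    im=np.zeros((420*4,560*4),np.uint8); d=np.array([np.cos(yaw),np.sin(yaw),0]); n=np.array([-d[1],d[0],0])
    for a,b,rr in segs:
        P=[np.array([x,y,17])+s*d+rr*(np.cos(t)*n+np.sin(t)*np.array([0,0,1])) for s in(a,b) for t in th]
        h=cv2.convexHull(np.round((proj(p,P)+.5)*4).astype(np.int32)); cv2.fillConvexPoly(im,h,255)
    return cv2.resize(im,(560,420),interpolation=cv2.INTER_AREA)/255.
for nm,ps in(('T',[T]),('S',[S]),('TS',[T,S])):
    f=lambda v: sum(np.abs(sil(p,*v)-p['m']).sum() for p in ps)
    x0=[*(a[0]-102*(a[0]-a[1])/np.linalg.norm(a[0]-a[1])),np.arctan2(*(a[0]-a[1])[::-1])]
    o=minimize(f,x0,method='Nelder-Mead',options=dict(initial_simplex=[x0]+[np.array(x0)+e for e in np.diag([6,6,.05])])); print(nm,o.x,o.fun)
```

```text
chuck top [[679.8, 97.3], [679.7, -2.8], [486.3, 1.6], [486.6, 98.6]] L [193.2, 100.1, 193.5, 97.0]
[583.09565676  48.67845088]
chuck side [[674.7, 8.2], [485.5, 4.3], [482.4, 105.4], [675.7, 106.6]] L [98.5, 189.3, 101.1, 193.3]
[579.5453829   56.12521504]
vb1 top [[639.7, 74.7], [638.9, 20.6], [615.1, 22.2], [614.8, 74.5]] L [24.9, 54.1, 23.8, 52.3]
[627.13456921  48.00683437]
vb2 top [[551.1, 76.0], [549.7, 21.9], [525.5, 22.6], [526.9, 76.6]] L [24.2, 54.1, 24.2, 54.0]
[538.29290677  49.2384259 ]
plate top [[539.6, 493.4], [528.0, 344.4]] L [149.5, 149.5]
plate bot [[526.8, 345.8]] L [0.0]
plate side [[526.7, 349.4], [538.4, 497.1]] L [148.2, 148.2]
plate sidebot [[540.3, 495.9]] L [0.0]
torch top [[490.6, -287.6], [657.5, -393.6]] L [197.8, 197.8]
torch side [[299.7, -363.1], [443.9, -481.9]] L [186.8, 186.8]
center [ 576.65603876 -342.26664432] [ 575.60533627 -341.59908056] yaw 2.5755852841559173
center [ 378.45197414 -427.91856376] [ 369.0631074  -420.18564147] yaw 2.4526102353048564
[380 156  45  64 581] [402.13253012 187.06884682]
[286 147  41  34 387] [306.04909561 164.18346253]
T [ 574.35075125 -340.12842979    2.55843419] 90.88235294117646
S [ 576.2931464  -338.01364574    2.55554941] 33.49411764705882
TS [ 575.62696289 -340.1350286     2.55883215] 149.1137254901961
```

```bash
cat >> h.py <<'E'
from scipy.spatial.transform import Rotation as Ro
def toolR(o): return Ro.from_euler('xyz',o['tool_rot']).as_matrix()
def rot_down(psi): return (Ro.from_euler('z',psi)*Ro.from_euler('x',-np.pi/2)).as_matrix()
def delta(o,target,psi):
    """one-shot delta in tool axes; cm, rotvec"""
    R=toolR(o); d=R.T@(np.array(target)-o['tcp_pos'])/10
    rv=Ro.from_matrix(R.T@rot_down(psi)).as_rotvec(); return d,rv
def plan(o,target,psi,n,dpsi=None):
    """equal steps with world-straight path, constant ry"""
    R=toolR(o); p0=o['tcp_pos']; tgt=np.array(target,float)
    rv=Ro.from_matrix(R.T@rot_down(psi)).as_rotvec()
    if dpsi is not None: rv=np.array([0,-dpsi,0])
    rows=[];p=p0.copy();Rc=R
    for i in range(n):
        w=p0+(tgt-p0)*(i+1)/n
        d=np.round(Rc.T@(w-p)/10,1 if n>1 else 2); s=np.round(rv/n,3)
        rows.append([d.tolist(),s.tolist()]); p=p+Rc@d*10; Rc=Rc@Ro.from_rotvec(s).as_matrix()
    print(rows); print('end',p,Ro.from_matrix(Rc).as_euler('xyz'))
E
python3 - <<'E'
from h import *
T=pickle.load(open('pics/top0.png.pkl','rb'));S=pickle.load(open('pics/side0.png.pkl','rb'))
def wire(p,x,y,yaw):
    c,s=np.cos(yaw),np.sin(yaw); L=[]
    def W(a): a=np.array(a,float); return np.c_[x+c*a[:,0]-s*a[:,1],y+s*a[:,0]+c*a[:,1],a[:,2]]
    L.append(W([(100,50,42),(100,-50,42),(-100,-50,42),(-100,50,42),(100,50,42)]))
    for a,b in((33,57),(-57,-33)):
        for X in(a,b): L.append(W([(X,-26,42),(X,-26,82),(X,-18,82),(X,0,64),(X,18,82),(X,26,82),(X,26,42)]))
        for Y,z in((-26,82),(-18,82),(0,64),(18,82),(26,82)): L.append(W([(a,Y,z),(b,Y,z)]))
    return [proj(p,l) for l in L]
def plate(p,x,y,yaw):
    c,s=np.cos(yaw),np.sin(yaw);a=np.array([(0,-75,0),(0,-75,120),(0,75,120),(0,75,0),(0,-75,0)],float)
    return [proj(p,np.c_[x+c*a[:,0]-s*a[:,1],y+s*a[:,0]+c*a[:,1],a[:,2]])]
def draw(p,L,x0,y0,w,h,s):
    im=cv2.resize(p['image'][y0:y0+h,x0:x0+w],None,fx=s,fy=s,interpolation=cv2.INTER_CUBIC)
    for l in L: cv2.polylines(im,[np.round(((l+.5)-[x0,y0])*s*16).astype(np.int32)],False,(0,0,255),1,cv2.LINE_AA,4)
    return im
v=(582.7,49.,-.01); q=(533.2,421,-.078)
a=draw(T,wire(T,*v),230,135,65,90,6); b=draw(S,wire(S,*v),200,195,95,65,4)
c=np.zeros((560,790,3),np.uint8); c[:540,:390]=a; c[:260,400:780]=b
d=draw(S,plate(S,*q),145,285,115,120,2.3);c[270:270+d.shape[0],400:400+d.shape[1]]=d
cv2.imwrite('pics/w1.png',c)
cv2.imwrite('pics/w2.png',draw(T,plate(T,*q),75,180,90,70,6))
E
```

```text
(no output)
```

View pics/w1.png

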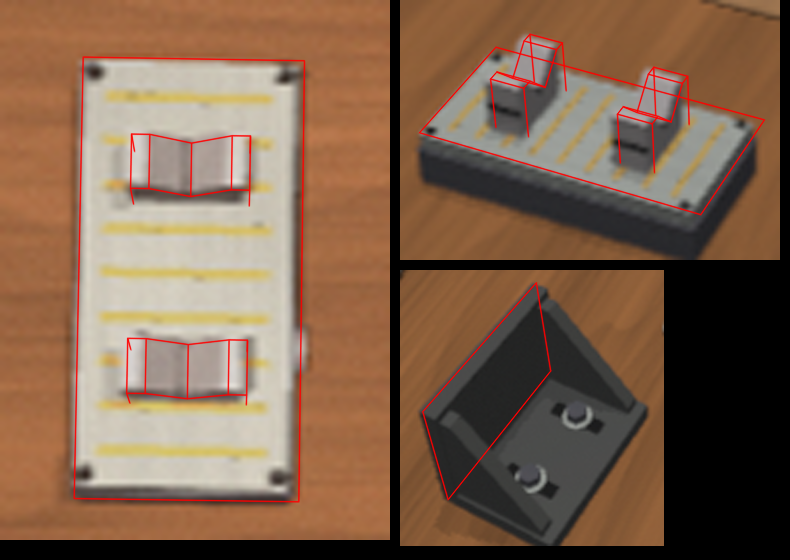

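View pics/w2.png

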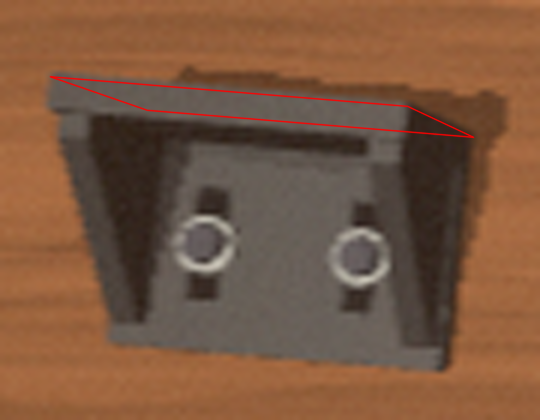

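Run:
```python
from h import *
o=r.get_obs(); plan(o,[575.3,-339.3,120],-2.155,16,dpsi=-2.155-o['tool_rot'][2])
```

```text
[[[-0.8, 0.7, 2.8], [0.0, 0.055, 0.0]], [[-1.0, 0.7, 2.8], [0.0, 0.055, 0.0]], [[-1.1, 0.7, 2.7], [0.0, 0.055, 0.0]], [[-1.3, 0.7, 2.6], [0.0, 0.055, 0.0]], [[-1.4, 0.7, 2.6], [0.0, 0.055, 0.0]], [[-1.6, 0.7, 2.5], [0.0, 0.055, 0.0]], [[-1.6, 0.7, 2.4], [0.0, 0.055, 0.0]], [[-1.9, 0.7, 2.3], [0.0, 0.055, 0.0]], [[-1.9, 0.7, 2.2], [0.0, 0.055, 0.0]], [[-2.1, 0.7, 2.0], [0.0, 0.055, 0.0]], [[-2.1, 0.7, 2.0], [0.0, 0.055, 0.0]], [[-2.3, 0.6, 1.9], [0.0, 0.055, 0.0]], [[-2.4, 0.7, 1.7], [0.0, 0.055, 0.0]], [[-2.4, 0.7, 1.6], [0.0, 0.055, 0.0]], [[-2.6, 0.7, 1.4], [0.0, 0.055, 0.0]], [[-2.6, 0.7, 1.3], [0.0, 0.055, 0.0]]]
end [ 575.23276626 -339.21105795  120.3266144 ] [-1.57078512e+00  7.92648677e-05 -2.15193894e+00]
```

Call:
move_arm --series '[[[-0.8, 0.7, 2.8], [0, 0.055, 0], 6], [[-1.0, 0.7, 2.8], [0, 0.055, 0], 6], [[-1.1, 0.7, 2.7], [0, 0.055, 0], 6], [[-1.3, 0.7, 2.6], [0, 0.055, 0], 6], [[-1.4, 0.7, 2.6], [0, 0.055, 0], 6], [[-1.6, 0.7, 2.5], [0, 0.055, 0], 6], [[-1.6, 0.7, 2.4], [0, 0.055, 0], 6], [[-1.9, 0.7, 2.3], [0, 0.055, 0], 6], [[-1.9, 0.7, 2.2], [0, 0.055, 0], 6], [[-2.1, 0.7, 2.0], [0, 0.055, 0], 6], [[-2.1, 0.7, 2.0], [0, 0.055, 0], 6], [[-2.3, 0.6, 1.9], [0, 0.055, 0], 6], [[-2.4, 0.7, 1.7], [0, 0.055, 0], 6], [[-2.4, 0.7, 1.6], [0, 0.055, 0], 6], [[-2.6, 0.7, 1.4], [0, 0.055, 0], 6], [[-2.6, 0.7, 1.3], [0, 0.055, 0], 6], [[0, 0, 0], [0, 0, 0], 6], [[0, 0, 0], [0, 0, 0], 6]]'

```text
clock: 2.5
tcp_pos: [575.7, -338.3, 119.8]
tool_rot: [-1.572, 0.0, -2.15]
force: [-1.3, -0.9, 1.2]
grip_width: 59.3
```

Run:
```python
from h import *
p=shot('top','top1.png');q=shot('side','side1.png')
o=r.get_obs();print({k:np.round(o[k],3) for k in('clock','tcp_pos','tool_rot','joints','force','grip_width')})
print(proj(p,[o['tcp_pos']]),proj(q,[o['tcp_pos']]))
print(delta(o,[575.3,-339.3,5],-2.155))
a=cv2.resize(p['image'][130:240,350:450],None,fx=4,fy=4,interpolation=2);b=cv2.resize(q['image'][60:210,250:360],None,fx=3.6,fy=3.6,interpolation=2)
c=np.zeros((545,800,3),np.uint8);c[:440,:400]=a;c[:540,402:798]=b;cv2.imwrite('pics/z5.png',c)
```

```text
{'clock': np.float64(2.6), 'tcp_pos': array([ 574.43 , -340.46 ,  120.516]), 'tool_rot': array([-1.571e+00, -1.000e-03, -2.153e+00]), 'joints': array([ 0.503,  0.543, -0.023,  1.387,  0.014,  1.212, -1.675]), 'force': array([-0.777, -0.842, -0.055]), 'grip_width': np.float64(59.775)}
[[413.74232977 180.17714041]] [[304.89893709 133.25555691]]
(array([-1.54894010e-01,  1.15514270e+01,  6.67025973e-03]), array([-0.00019247,  0.0020942 ,  0.00087777]))
```

View pics/z5.png

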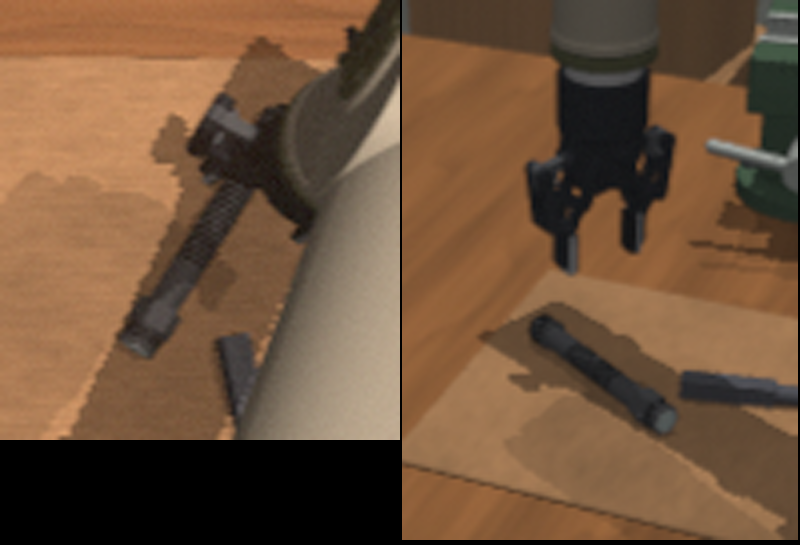

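Call:
move_arm --series '[[[0, 2, 0], [0, 0, 0], 6], [[0, 2, 0], [0, 0, 0], 6], [[0, 2, 0], [0, 0, 0], 6], [[0, 2, 0], [0, 0, 0], 6], [[0, 1.5, 0], [0, 0, 0], 6], [[0, 1.0, 0], [0, 0, 0], 6], [[0, 0.7, 0], [0, 0, 0], 6], [[0, 0.2, 0], [0, 0, 0], 6], [[0, 0, 0], [0, 0, 0], 6], [[0, 0, 0], [0, 0, 0], 6]]' --grip_force 60

```text
clock: 3.6
tcp_pos: [575.8, -339.5, 7.2]
tool_rot: [-1.569, 0.0, -2.152]
force: [0.4, 0.3, -0.4]
grip_width: 60.1
```

Call:
move_arm --series '[[[0, 0.15, 0], [0, 0, 0], 3.5], [[0, 0, 0], [0, 0, 0], 3], [[0, 0, 0], [0, 0, 0], 2.5], [[0, 0, 0], [0, 0, 0], 2], [[0, 0, 0], [0, 0, 0], 1.5], [[0, 0, 0], [0, 0, 0], 1], [[0, 0, 0], [0, 0, 0], 1], [[0, 0, 0], [0, 0, 0], 1]]' --grip_force 60

```text
clock: 4.4
tcp_pos: [575.5, -339.2, 5.2]
tool_rot: [-1.57, 0.0, -2.152]
force: [-1.2, 0.9, 4.9]
grip_width: 20.1
```

Call:
move_arm --series '[[[0, -0.5, 0], [0, 0, 0], 1], [[0, -1, 0], [0, 0, 0], 1], [[0, -2, 0], [0, 0, 0], 1], [[0, -2.5, 0], [0, 0, 0], 1], [[0, -2.5, 0], [0, 0, 0], 1], [[0, -2.5, 0], [0, 0, 0], 1], [[0, -2.5, 0], [0, 0, 0], 1], [[0, -1, 0], [0, 0, 0], 1], [[0, 0, 0], [0, 0, 0], 1], [[0, 0, 0], [0, 0, 0], 1]]'

```text
clock: 5.4
tcp_pos: [574.7, -339.0, 148.6]
tool_rot: [-1.572, -0.0, -2.152]
force: [1.0, 0.8, -3.0]
grip_width: 20.0
```

Run:
```python
from h import *
p=shot('top','top2.png');q=shot('side','side2.png')
o=r.get_obs();print({k:np.round(o[k],3) for k in('clock','tcp_pos','tool_rot','joints','force','grip_width')})
b=cv2.resize(q['image'][60:210,250:360],None,fx=3.6,fy=3.6,interpolation=2)
a=cv2.resize(p['image'][130:240,350:450],None,fx=4,fy=4,interpolation=2)
c=np.zeros((545,800,3),np.uint8);c[:440,:400]=a;c[:540,402:798]=b;cv2.imwrite('pics/z6.png',c)
# path: to (632, 398, 110): tail preface
```

```text
{'clock': np.float64(5.5), 'tcp_pos': array([ 574.389, -338.703,  147.813]), 'tool_rot': array([-1.574, -0.   , -2.152]), 'joints': array([ 0.501,  0.523, -0.023,  1.354,  0.012,  1.267, -1.675]), 'force': array([-0.264, -0.167, -2.421]), 'grip_width': np.float64(19.914)}
```

View pics/z6.png

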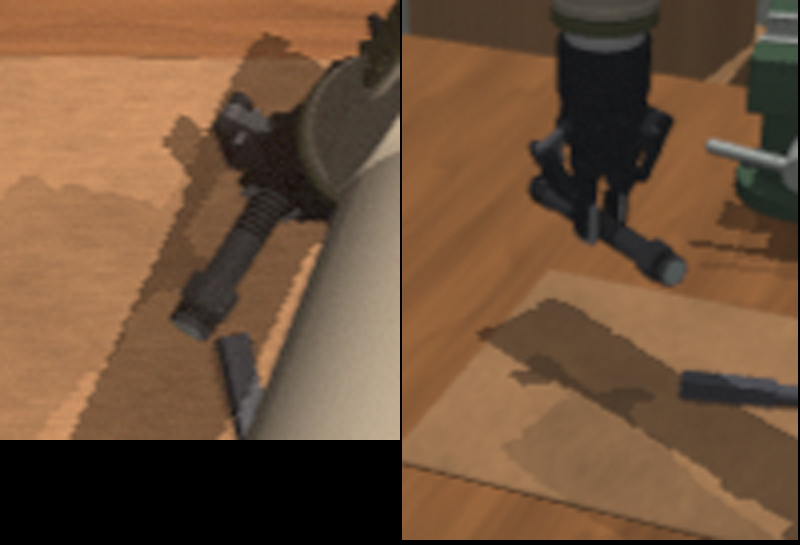

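Run:
```python
from h import *
o=r.get_obs(); o['tcp_pos']=np.array([574.6,-338.9,148.2]); o['tool_rot']=np.array([-1.571,0,-2.152])
plan(o,[653,390.5,150],1.493,36,dpsi=3.645)
```

```text
[[[-1.8, -0.0, -0.9], [0.0, -0.101, 0.0]], [[-1.9, -0.0, -0.8], [0.0, -0.101, 0.0]], [[-2.0, -0.0, -0.5], [0.0, -0.101, 0.0]], [[-2.0, -0.0, -0.4], [0.0, -0.101, 0.0]], [[-2.0, -0.0, -0.1], [0.0, -0.101, 0.0]], [[-2.1, -0.0, 0.1], [0.0, -0.101, 0.0]], [[-2.0, -0.0, 0.2], [0.0, -0.101, 0.0]], [[-2.0, -0.0, 0.5], [0.0, -0.101, 0.0]], [[-1.9, -0.0, 0.6], [0.0, -0.101, 0.0]], [[-1.8, -0.0, 0.9], [0.0, -0.101, 0.0]], [[-1.8, -0.1, 1.0], [0.0, -0.101, 0.0]], [[-1.6, 0.0, 1.3], [0.0, -0.101, 0.0]], [[-1.5, 0.0, 1.3], [0.0, -0.101, 0.0]], [[-1.4, 0.0, 1.5], [0.0, -0.101, 0.0]], [[-1.2, 0.0, 1.7], [0.0, -0.101, 0.0]], [[-1.0, 0.0, 1.7], [0.0, -0.101, 0.0]], [[-0.9, 0.0, 1.9], [0.0, -0.101, 0.0]], [[-0.6, 0.0, 1.9], [0.0, -0.101, 0.0]], [[-0.5, 0.0, 2.0], [0.0, -0.101, 0.0]], [[-0.2, 0.0, 2.0], [0.0, -0.101, 0.0]], [[-0.1, -0.0, 2.1], [0.0, -0.101, 0.0]], [[0.2, -0.0, 2.0], [0.0, -0.101, 0.0]], [[0.3, -0.0, 2.0], [0.0, -0.101, 0.0]], [[0.6, -0.0, 2.0], [0.0, -0.101, 0.0]], [[0.8, -0.0, 1.9], [0.0, -0.101, 0.0]], [[0.9, -0.0, 1.8], [0.0, -0.101, 0.0]], [[1.1, -0.0, 1.7], [0.0, -0.101, 0.0]], [[1.3, -0.0, 1.6], [0.0, -0.101, 0.0]], [[1.4, -0.0, 1.4], [0.0, -0.101, 0.0]], [[1.6, -0.0, 1.3], [0.0, -0.101, 0.0]], [[1.7, -0.0, 1.1], [0.0, -0.101, 0.0]], [[1.8, -0.1, 1.0], [0.0, -0.101, 0.0]], [[1.9, 0.0, 0.7], [0.0, -0.101, 0.0]], [[1.9, 0.0, 0.6], [0.0, -0.101, 0.0]], [[2.0, 0.0, 0.4], [0.0, -0.101, 0.0]], [[2.1, 0.0, 0.1], [0.0, -0.101, 0.0]]]
end [653.30213098 390.70220182 150.26818868] [-1.57061704e+00 -9.66449825e-05  1.48399999e+00]
```

Call:
move_arm --series '[[[-1.8, 0, -0.9], [0, -0.101, 0], 1], [[-1.9, 0, -0.8], [0, -0.101, 0], 1], [[-2.0, 0, -0.5], [0, -0.101, 0], 1], [[-2.0, 0, -0.4], [0, -0.101, 0], 1], [[-2.0, 0, -0.1], [0, -0.101, 0], 1], [[-2.1, 0, 0.1], [0, -0.101, 0], 1], [[-2.0, 0, 0.2], [0, -0.101, 0], 1], [[-2.0, 0, 0.5], [0, -0.101, 0], 1], [[-1.9, 0, 0.6], [0, -0.101, 0], 1], [[-1.8, 0, 0.9], [0, -0.101, 0], 1], [[-1.8, -0.1, 1.0], [0, -0.101, 0], 1], [[-1.6, 0, 1.3], [0, -0.101, 0], 1], [[-1.5, 0, 1.3], [0, -0.101, 0], 1], [[-1.4, 0, 1.5], [0, -0.101, 0], 1], [[-1.2, 0, 1.7], [0, -0.101, 0], 1], [[-1.0, 0, 1.7], [0, -0.101, 0], 1], [[-0.9, 0, 1.9], [0, -0.101, 0], 1], [[-0.6, 0, 1.9], [0, -0.101, 0], 1]]'

```text
clock: 7.3
tcp_pos: [613.7, 26.1, 149.4]
tool_rot: [-1.571, 0.002, -0.33]
force: [0.8, 0.1, -1.8]
grip_width: 19.9
```

Call:
move_arm --series '[[[-0.5, 0, 2.0], [0, -0.101, 0], 1], [[-0.2, 0, 2.0], [0, -0.101, 0], 1], [[-0.1, 0, 2.1], [0, -0.101, 0], 1], [[0.2, 0, 2.0], [0, -0.101, 0], 1], [[0.3, 0, 2.0], [0, -0.101, 0], 1], [[0.6, 0, 2.0], [0, -0.101, 0], 1], [[0.8, 0, 1.9], [0, -0.101, 0], 1], [[0.9, 0, 1.8], [0, -0.101, 0], 1], [[1.1, 0, 1.7], [0, -0.101, 0], 1], [[1.3, 0, 1.6], [0, -0.101, 0], 1], [[1.4, 0, 1.4], [0, -0.101, 0], 1], [[1.6, 0, 1.3], [0, -0.101, 0], 1], [[1.7, 0, 1.1], [0, -0.101, 0], 1], [[1.8, -0.1, 1.0], [0, -0.101, 0], 1], [[1.9, 0, 0.7], [0, -0.101, 0], 1], [[1.9, 0, 0.6], [0, -0.101, 0], 1], [[2.0, 0, 0.4], [0, -0.101, 0], 1], [[2.1, 0, 0.1], [0, -0.101, 0], 1], [[0, 0, 0], [0, 0, 0], 1], [[0, 0, 0], [0, 0, 0], 1]]'

```text
clock: 9.3
tcp_pos: [653.2, 390.6, 150.1]
tool_rot: [-1.569, 0.001, 1.484]
force: [0.0, 0.2, -1.5]
grip_width: 19.9
```

Run:
```python
from h import *
p=shot('top','top3.png');q=shot('side','side3.png')
o=r.get_obs();print({k:np.round(o[k],3) for k in('clock','tcp_pos','tool_rot','joints','force','grip_width')})
cv2.imwrite('pics/z7.png',np.hstack([cv2.resize(p['image'][80:300,60:260],None,fx=2,fy=2,interpolation=2),cv2.resize(q['image'][200:420,80:280],None,fx=2,fy=2,interpolation=2)]))
print(delta(o,[653,390.5,70],1.493))
```

```text
{'clock': np.float64(9.4), 'tcp_pos': array([654.315, 389.007, 151.098]), 'tool_rot': array([-1.571e+00,  1.000e-03,  1.481e+00]), 'joints': array([-0.212,  0.854, -0.788,  0.977,  0.566,  1.499,  0.64 ]), 'force': array([-0.037,  0.224, -2.447]), 'grip_width': np.float64(20.305)}
(array([0.1473586 , 8.10968951, 0.14222365]), array([-0.0002663 , -0.01156628, -0.00127847]))
```

View pics/z7.png

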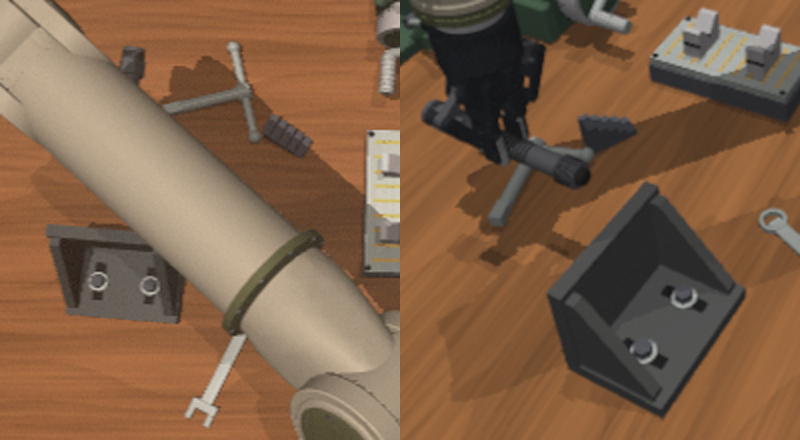

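Call:
move_arm --series '[[[0, 1.5, 0], [0, -0.009, 0], 1], [[0, 2, 0], [0, 0, 0], 1], [[0, 2, 0], [0, 0, 0], 1], [[0, 1.5, 0], [0, 0, 0], 1], [[0, 1.0, 0], [0, 0, 0], 1], [[0, 0, 0.5], [0, 0, 0], 1], [[0, 0, 0.5], [0, 0, 0], 1], [[0, 0, 0.4], [0, 0, 0], 1], [[0, 0, 0], [0, 0, 0], 1], [[0, 0, 0], [0, 0, 0], 1]]'

```text
clock: 10.4
tcp_pos: [640.1, 391.9, 72.9]
tool_rot: [-1.572, -0.001, 1.493]
force: [-0.0, -0.1, -1.8]
grip_width: 19.9
```

Run:
```python
from h import *
p=shot('top','top4.png');q=shot('side','side4.png')
o=r.get_obs();print({k:np.round(o[k],3) for k in('clock','tcp_pos','tool_rot','joints','force','grip_width')})
cv2.imwrite('pics/z8.png',cv2.resize(q['image'][220:400,110:270],None,fx=3.3,fy=3.3,interpolation=2))
```

```text
{'clock': np.float64(10.5), 'tcp_pos': array([640.303, 391.439,  72.357]), 'tool_rot': array([-1.572, -0.   ,  1.493]), 'joints': array([-0.191,  0.886, -0.778,  1.117,  0.591,  1.349,  0.599]), 'force': array([-0.477,  0.786, -2.028]), 'grip_width': np.float64(20.262)}
```

View pics/z8.png

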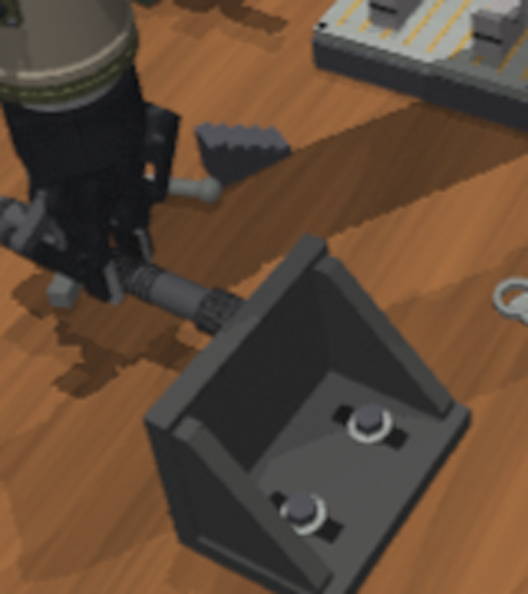

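Call:
move_arm --series '[[[0, 0, 0.3], [0, 0, 0], 1], [[0, 0, 0.3], [0, 0, 0], 1], [[0, 0, 0.2], [0, 0, 0], 1], [[0, 0, 0.2], [0, 0, 0], 1], [[0, 0, 0.1], [0, 0, 0], 1], [[0, 0, 0.1], [0, 0, 0], 1], [[0, 0, 0], [0, 0, 0], 1]]'

```text
clock: 11.2
tcp_pos: [629.1, 392.0, 72.2]
tool_rot: [-1.573, -0.0, 1.492]
force: [4.4, -1.3, -2.0]
grip_width: 19.7
```

Call:
move_arm --series '[[[0, 0, 0.1], [0, 0, 0], 1], [[0, 0, 0.1], [0, 0, 0], 1], [[0, 0, 0], [0, 0, 0], 1]]'

```text
clock: 11.5
tcp_pos: [624.7, 393.2, 71.6]
tool_rot: [-1.569, -0.0, 1.494]
force: [0.4, 0.1, -0.9]
grip_width: 20.2
```

Call:
move_arm --series '[[[0, 0, 0.1], [0, 0, 0], 1], [[0, 0, 0.1], [0, 0, 0], 1], [[0, 0, 0], [0, 0, 0], 1]]'

```text
clock: 11.8
tcp_pos: [624.1, 392.8, 72.0]
tool_rot: [-1.571, -0.0, 1.493]
force: [1.5, 0.9, -0.9]
grip_width: 19.9
```

Call:
move_arm --series '[[[0, 0, 0.1], [0, 0, 0], 1], [[0, 0, 0.1], [0, 0, 0], 1], [[0, 0, 0], [0, 0, 0], 1]]'

```text
clock: 12.1
tcp_pos: [624.0, 392.4, 72.5]
tool_rot: [-1.574, -0.001, 1.491]
force: [7.4, 0.5, -2.5]
grip_width: 20.0
```

Call:
move_arm --series '[[[0, 0, 0.1], [0, 0, 0], 1], [[0, 0, 0.1], [0, 0, 0], 1], [[0, 0, 0], [0, 0, 0], 1]]'

```text
clock: 12.4
tcp_pos: [624.2, 393.2, 73.8]
tool_rot: [-1.578, -0.004, 1.49]
force: [12.8, 4.4, -0.8]
grip_width: 20.0
```

Call:
move_arm --series '[[[0, 0, -0.5], [0, 0, 0], 1], [[0, 0, -0.5], [0, 0, 0], 1], [[0, 0, -1], [0, 0, 0], 1], [[0, 0, -1], [0, 0, 0], 1], [[0, -1, 0], [0, 0, 0], 1], [[0, -2, 0], [0, 0, 0], 1], [[0, -2, 0], [0, 0, 0], 1], [[0, -2, 0], [0, 0, 0], 1], [[0, -1, 0], [0, 0, 0], 1], [[0, 0, 0], [0, 0, 0], 1], [[0, 0, 0], [0, 0, 0], 1]]'

```text
clock: 13.5
tcp_pos: [649.5, 390.7, 151.3]
tool_rot: [-1.57, 0.0, 1.494]
force: [0.2, 0.5, -2.7]
grip_width: 19.7
```

Run:
```python
from h import *
p=shot('top','top5.png');q=shot('side','side5.png')
o=r.get_obs();print({k:np.round(o[k],3) for k in('clock','tcp_pos','tool_rot','joints','force','grip_width')})
cv2.imwrite('pics/z9.png',cv2.resize(q['image'][200:360,80:280],None,fx=4,fy=3.6,interpolation=2))
plan(o,[582.7,50.0,135],1.561,16,dpsi=1.561-o['tool_rot'][2])
```

```text
{'clock': np.float64(13.6), 'tcp_pos': array([649.359, 390.292, 150.279]), 'tool_rot': array([-1.569,  0.002,  1.493]), 'joints': array([-0.21 ,  0.848, -0.792,  0.991,  0.565,  1.494,  0.643]), 'force': array([ 0.249,  0.329, -1.604]), 'grip_width': np.float64(19.902)}
[[[-2.2, 0.1, 0.3], [0.0, -0.004, 0.0]], [[-2.1, 0.1, 0.2], [0.0, -0.004, 0.0]], [[-2.2, 0.1, 0.3], [0.0, -0.004, 0.0]], [[-2.1, 0.1, 0.3], [0.0, -0.004, 0.0]], [[-2.2, 0.1, 0.2], [0.0, -0.004, 0.0]], [[-2.1, 0.1, 0.3], [0.0, -0.004, 0.0]], [[-2.1, 0.1, 0.3], [0.0, -0.004, 0.0]], [[-2.2, 0.1, 0.3], [0.0, -0.004, 0.0]], [[-2.1, 0.1, 0.4], [0.0, -0.004, 0.0]], [[-2.2, 0.1, 0.3], [0.0, -0.004, 0.0]], [[-2.1, 0.1, 0.3], [0.0, -0.004, 0.0]], [[-2.2, 0.1, 0.4], [0.0, -0.004, 0.0]], [[-2.1, 0.1, 0.3], [0.0, -0.004, 0.0]], [[-2.1, 0.1, 0.4], [0.0, -0.004, 0.0]], [[-2.2, 0.1, 0.4], [0.0, -0.004, 0.0]], [[-2.1, 0.1, 0.3], [0.0, -0.004, 0.0]]]
end [583.11767542  49.98027322 134.86709404] [-1.56907677e+00  1.41191296e-03  1.55739005e+00]
```

View pics/z9.png

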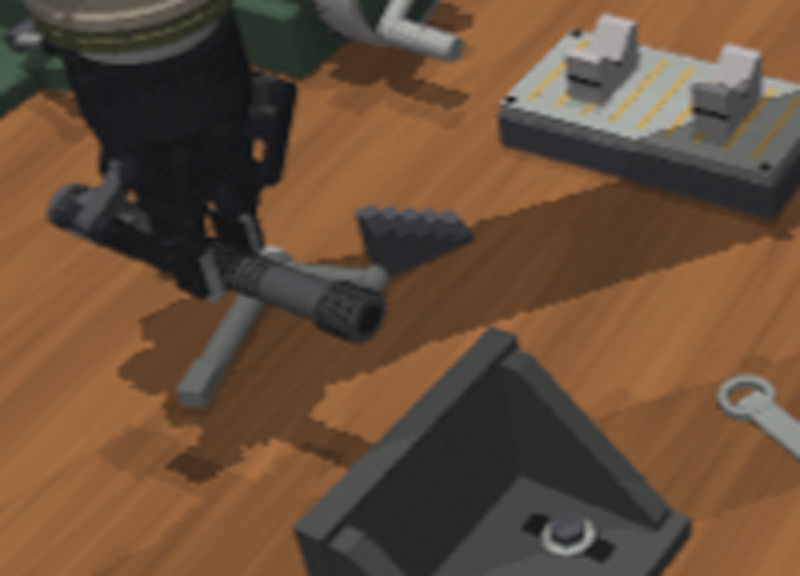

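Run:
```python
from h import *
T=pickle.load(open('pics/top0.png.pkl','rb'));S=pickle.load(open('pics/side0.png.pkl','rb'))
cv2.imwrite('pics/za.png',np.hstack([cv2.resize(T['image'][80:190,225:325],None,fx=4,fy=4,interpolation=2),cv2.resize(S['image'][150:260,150:250],None,fx=4,fy=4,interpolation=2)]))
for z in(40,80,110): print(z,ray(T,(254,125),z),ray(S,(190,212),z))
```

```text
40 [736.34684084  69.43877798  40.        ] [754.35656281  53.46205362  40.        ]
80 [725.62477611  68.19099177  80.        ] [721.67731398  95.9743792   80.        ]
110 [717.58322756  67.25515211 110.        ] [697.16787736 127.85862337 110.        ]
```

View pics/za.png

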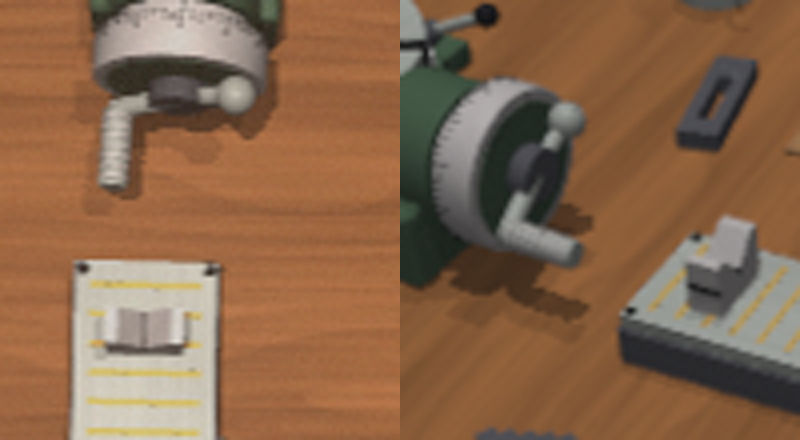

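Call:
move_arm --series '[[[-2.2, 0.1, 0.3], [0, -0.004, 0], 1], [[-2.1, 0.1, 0.2], [0, -0.004, 0], 1], [[-2.2, 0.1, 0.3], [0, -0.004, 0], 1], [[-2.1, 0.1, 0.3], [0, -0.004, 0], 1], [[-2.2, 0.1, 0.2], [0, -0.004, 0], 1], [[-2.1, 0.1, 0.3], [0, -0.004, 0], 1], [[-2.1, 0.1, 0.3], [0, -0.004, 0], 1], [[-2.2, 0.1, 0.3], [0, -0.004, 0], 1], [[-2.1, 0.1, 0.4], [0, -0.004, 0], 1], [[-2.2, 0.1, 0.3], [0, -0.004, 0], 1], [[-2.1, 0.1, 0.3], [0, -0.004, 0], 1], [[-2.2, 0.1, 0.4], [0, -0.004, 0], 1], [[-2.1, 0.1, 0.3], [0, -0.004, 0], 1], [[-2.1, 0.1, 0.4], [0, -0.004, 0], 1], [[-2.2, 0.1, 0.4], [0, -0.004, 0], 1], [[-2.1, 0.1, 0.3], [0, -0.004, 0], 1], [[0, 0, 0], [0, 0, 0], 1], [[0, 0, 0], [0, 0, 0], 1]]'

```text
clock: 15.4
tcp_pos: [583.1, 49.8, 135.1]
tool_rot: [-1.57, -0.0, 1.556]
force: [0.4, 0.2, -1.1]
grip_width: 19.7
```

Call:
move_arm --series '[[[0, 1, 0], [0, 0, 0], 1], [[0, 1, 0], [0, 0, 0], 1], [[0, 0.8, 0], [0, 0, 0], 1], [[0, 0, 0], [0, 0, 0], 1], [[0, 0, 0], [0, 0, 0], 1]]'

```text
clock: 15.9
tcp_pos: [583.4, 50.8, 107.4]
tool_rot: [-1.57, -0.0, 1.558]
force: [0.5, 0.6, -0.8]
grip_width: 20.0
```

Run:
```python
from h import *
p=shot('top','top6.png');q=shot('side','side6.png')
ox=[];oa=[]
o=r.get_obs();print({k:np.round(o[k],3) for k in('clock','tcp_pos','tool_rot','force')})
cv2.imwrite('pics/zb.png',np.hstack([cv2.resize(p['image'][120:230,215:315],None,fx=4,fy=4.5,interpolation=2),cv2.resize(q['image'][170:280,190:290],None,fx=4,fy=4.5,interpolation=2)]))
```

```text
{'clock': np.float64(16.0), 'tcp_pos': array([583.814,  50.736, 108.13 ]), 'tool_rot': array([-1.571, -0.   ,  1.557]), 'force': array([-0.227, -0.251, -1.468])}
```

View pics/zb.png

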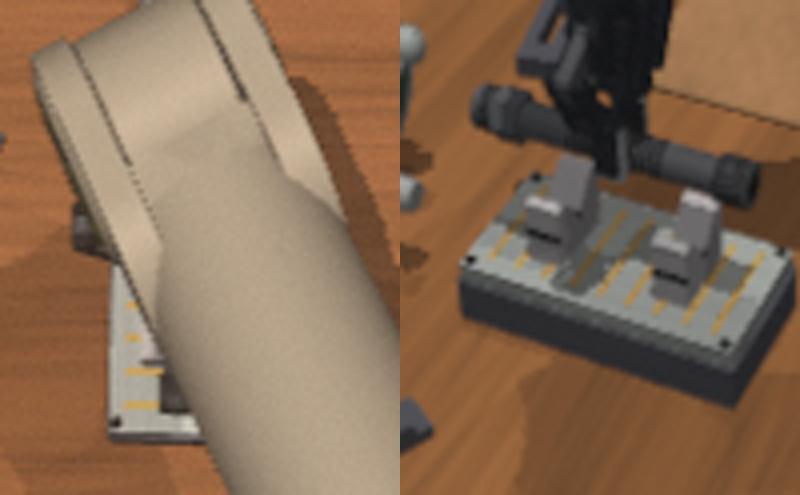

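```bash
cat > wire.py <<'E'
from h import *
th=np.linspace(0,2*np.pi,24,endpoint=False)
def W(a,x,y,yaw):
    c,s=np.cos(yaw),np.sin(yaw); a=np.array(a,float); return np.c_[x+c*a[:,0]-s*a[:,1],y+s*a[:,0]+c*a[:,1],a[:,2]]
def vw(p,*v):
    L=[W([(100,50,42),(100,-50,42),(-100,-50,42),(-100,50,42),(100,50,42)],*v)]
    for a,b in((33,57),(-57,-33)):
        for X in(a,b): L.append(W([(X,-26,42),(X,-26,82),(X,-18,82),(X,0,64),(X,18,82),(X,26,82),(X,26,42)],*v))
        for Y,z in((-26,82),(-18,82),(18,82),(26,82)): L.append(W([(a,Y,z),(b,Y,z)],*v))
    return [proj(p,l) for l in L]
def tw(p,x,y,z,yaw):
    L=[]
    for a,b,rr in((-91,-90,8.5),(-90,-68,14),(-68,68,11),(68,85,15),(85,102,14.5)):
        P=np.vstack([W([(s,rr*np.cos(t),z+rr*np.sin(t)) for t in th],x,y,yaw) for s in(a,b)])
        h=cv2.convexHull(proj(p,P).astype(np.float32)).reshape(-1,2); L.append(np.vstack([h,h[:1]]))
    return L
def draw(p,Ls,x0,y0,w,h,s):
    im=cv2.resize(p['image'][y0:y0+h,x0:x0+w],None,fx=s,fy=s,interpolation=cv2.INTER_CUBIC)
    for L,col in Ls:
        for l in L: cv2.polylines(im,[np.round(((l+.5)-[x0,y0])*s*16).astype(np.int32)],False,col,1,cv2.LINE_AA,4)
    return im
E
python3 - <<'E'
from wire import *
q=pickle.load(open('pics/side6.png.pkl','rb'))
cv2.imwrite('pics/zc.png',draw(q,[(tw(q,583.6,50.6,119.5,-.013),(0,255,0)),(vw(q,583.6,50.6,-.013),(0,0,255))],198,180,105,95,6))
E
```

```text
(no output)
```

View pics/zc.png

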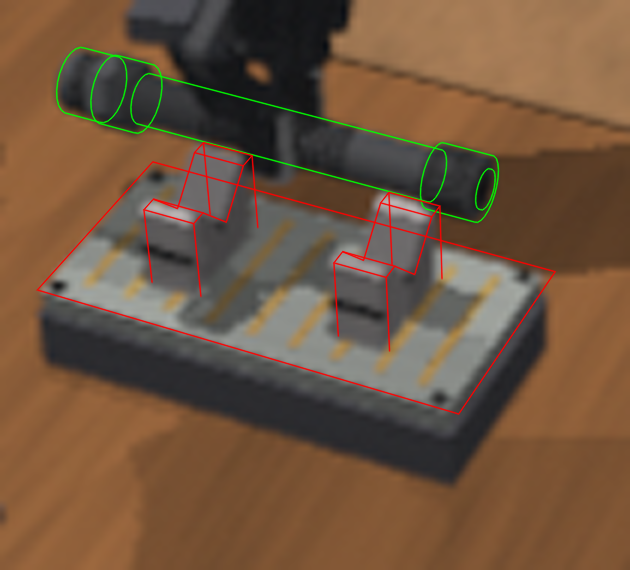

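Call:
move_arm --series '[[[0, 0.8, 0], [0, 0, 0], 1], [[0, 0.8, 0], [0, 0, 0], 1], [[0, 0.8, 0], [0, 0, 0], 1], [[0, 0.5, 0], [0, 0, 0], 1], [[0, 0.3, 0], [0, 0, 0], 1], [[0, 0.2, 0], [0, 0, 0], 1], [[0, 0, 0], [0, 0, 0], 1], [[0, 0, 0], [0, 0, 0], 1]]'

```text
clock: 16.8
tcp_pos: [583.8, 50.5, 74.1]
tool_rot: [-1.571, -0.0, 1.557]
force: [0.3, 0.5, -2.3]
grip_width: 20.1
```

Run:
```python
from wire import *
q=shot('side','side7.png');o=r.get_obs();print({k:np.round(o[k],3) for k in('clock','tcp_pos','tool_rot','force')})
x,y,z=o['tcp_pos']
cv2.imwrite('pics/zd.png',draw(q,[(tw(q,x,y,z+11.7,-.013),(0,255,0))],198,180,105,95,6))
```

```text
{'clock': np.float64(16.85), 'tcp_pos': array([583.779,  50.538,  74.141]), 'tool_rot': array([-1.571, -0.   ,  1.557]), 'force': array([ 0.201,  1.15 , -1.672])}
```

View pics/zd.png

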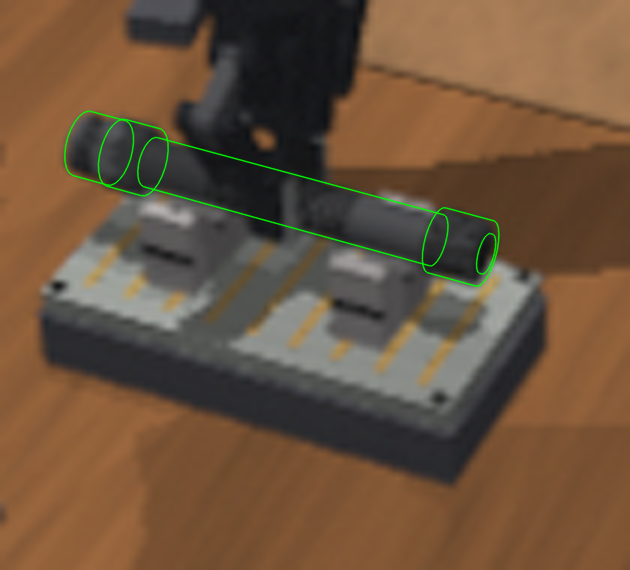

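Call:
move_arm --series '[[[0, 0.1, 0], [0, 0, 0], 1], [[0, 0.1, 0], [0, 0, 0], 1], [[0, 0.1, 0], [0, 0, 0], 1], [[0, 0, 0], [0, 0, 0], 1]]'

```text
clock: 17.25
tcp_pos: [583.5, 50.4, 70.7]
tool_rot: [-1.571, -0.0, 1.557]
force: [-0.7, 0.3, -1.7]
grip_width: 20.4
```

Call:
move_arm --series '[[[0, 0.1, 0], [0, 0, 0], 1], [[0, 0.1, 0], [0, 0, 0], 1], [[0, 0, 0], [0, 0, 0], 1], [[0, 0, 0], [0, 0, 0], 1]]'

```text
clock: 17.65
tcp_pos: [583.8, 50.8, 69.0]
tool_rot: [-1.571, -0.001, 1.557]
force: [-0.4, 1.1, -0.1]
grip_width: 20.2
```

Call:
move_arm --series '[[[0, 0.1, 0], [0, 0, 0], 1], [[0, 0.1, 0], [0, 0, 0], 1], [[0, 0, 0], [0, 0, 0], 1], [[0, 0, 0], [0, 0, 0], 1]]'

```text
clock: 18.05
tcp_pos: [584.2, 51.7, 67.9]
tool_rot: [-1.573, -0.001, 1.558]
force: [-1.6, 3.7, 5.0]
grip_width: 20.2
```

Call:
move_arm --series '[[[0.1, 0, 0], [0, 0, 0], 1], [[0.1, 0, 0], [0, 0, 0], 1], [[0, 0, 0], [0, 0, 0], 1], [[0, 0, 0], [0, 0, 0], 1]]'

```text
clock: 18.45
tcp_pos: [584.2, 52.0, 67.7]
tool_rot: [-1.572, 0.001, 1.557]
force: [-2.5, -0.9, 7.3]
grip_width: 20.2
```

Run:
```python
from wire import *
q=shot('side','side8.png');o=r.get_obs();print({k:np.round(o[k],3) for k in('clock','tcp_pos','tool_rot','force','moment')})
x,y,z=o['tcp_pos']
cv2.imwrite('pics/ze.png',draw(q,[],198,180,105,95,6))
```

```text
{'clock': np.float64(18.5), 'tcp_pos': array([584.18 ,  52.035,  67.696]), 'tool_rot': array([-1.572e+00,  1.000e-03,  1.557e+00]), 'force': array([-1.213, -0.711,  7.308]), 'moment': array([-0.163,  0.329, -0.018])}
```

View pics/ze.png

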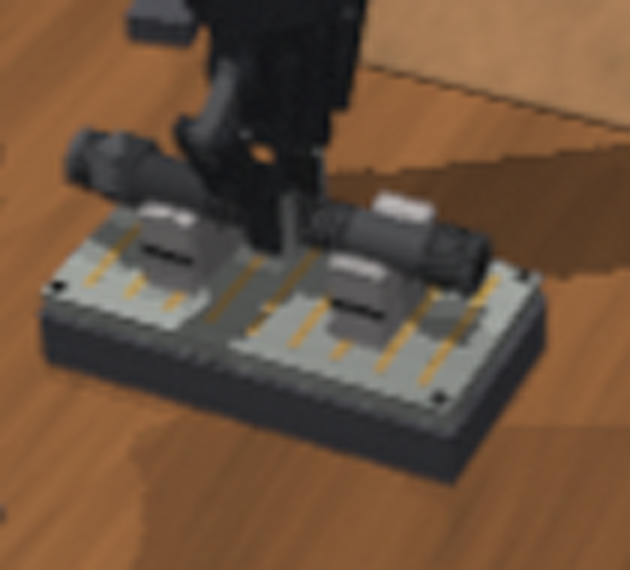

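Call:
move_arm --series '[[[0, -0.1, 0], [0, 0, 0], 1], [[0, 0, 0], [0, 0, 0], 2], [[0, 0, 0], [0, 0, 0], 2.5], [[0, 0, 0], [0, 0, 0], 3], [[0, 0, 0], [0, 0, 0], 4], [[0, 0, 0], [0, 0, 0], 5], [[0, 0, 0], [0, 0, 0], 5], [[0, 0, 0], [0, 0, 0], 5], [[0, 0, 0], [0, 0, 0], 5]]'

```text
clock: 19.4
tcp_pos: [583.6, 52.4, 67.9]
tool_rot: [-1.571, -0.0, 1.557]
force: [0.5, -0.0, 0.3]
grip_width: 49.7
```

Call:
move_arm --series '[[[0, -0.5, 0], [0, 0, 0], 5], [[0, -1, 0], [0, 0, 0], 5], [[0, -1.5, 0], [0, 0, 0], 5], [[0, -2, 0], [0, 0, 0], 5], [[0, -3, 0], [0, 0, 0], 5], [[0, -3, 0], [0, 0, 0], 5], [[0, -3, 0], [0, 0, 0], 5], [[-3, 0, 0], [0, 0, 0], 5], [[-4, 0, 0], [0, 0, 0], 5], [[-4, 0, 0], [0, 0, 0], 5], [[-4, 0, 0], [0, 0, 0], 5], [[-4, 0, 0], [0, 0, 0], 5], [[-4, 0, 0], [0, 0, 0], 5], [[-3, 0, 0], [0, 0, 0], 5], [[0, 0, 0], [0, 0, 0], 5], [[0, 0, 0], [0, 0, 0], 5], [[0, 0, 0], [0, 0, 0], 5]]'

```text
clock: 21.1
tcp_pos: [580.4, -205.9, 208.8]
tool_rot: [-1.572, -0.0, 1.559]
force: [0.4, 0.8, 0.9]
grip_width: 50.1
```

Run:
```python
from wire import *
p=shot('top','top9.png');q=shot('side','side9.png');o=r.get_obs();print({k:np.round(o[k],3) for k in('clock','tcp_pos','force','joint_velocities')})
a=draw(p,[],225,125,80,105,5);b=draw(q,[(tw(q,583.5,52,79.6,-.013),(0,255,0))],198,180,98,105,4)
c=np.zeros((530,800,3),np.uint8);c[:525,:400]=a;c[:420,402:794]=b;cv2.imwrite('pics/zf.png',c)
```

```text
{'clock': np.float64(21.2), 'tcp_pos': array([ 580.422, -205.692,  208.546]), 'force': array([ 0.729,  0.564, -0.706]), 'joint_velocities': array([-0.003,  0.003,  0.006,  0.002,  0.003, -0.002,  0.001])}
```

View pics/zf.png

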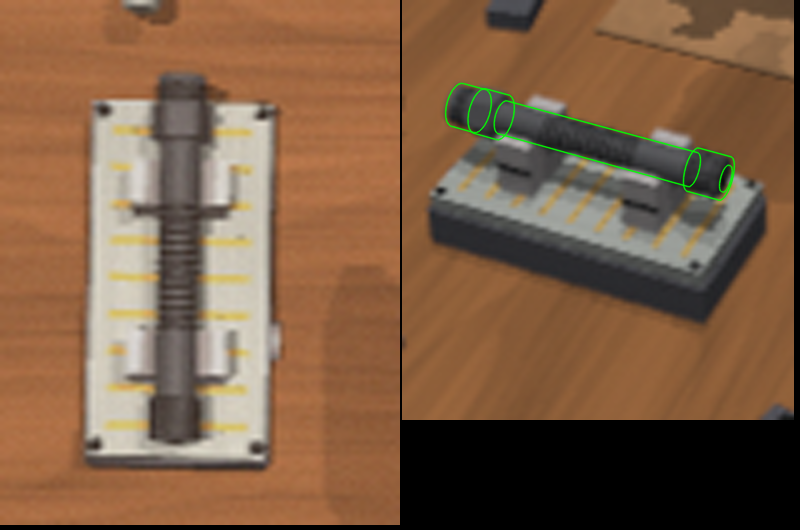

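View pics/top9.png

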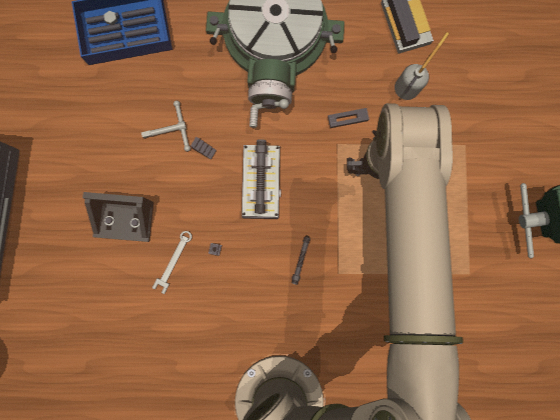

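```bash
python3 -c "
from h import *
print(r.close_job())"
```

```text
the job is handed in; nothing more can be done
None
```

The torch is switched on and lying in both V-blocks, lens end towards the rotary table. I handed the job in at about 21 s of the 54 s; no verdict is reported.

- **Grasp:** I picked up the larger grey torch from the cardboard by its middle. I left the pink torch and the smaller grey one alone.
- **Switch:** I pushed the tail square against the angle plate. The force rose to about 4 N, dropped as the button clicked in, then built to about 13 N against a hard stop. The side picture afterwards shows the button in. I could not read the switch value itself.
- **Placing:** I lowered the torch until it touched, and a side force showed it was sitting slightly off to one side in the Vs. I shifted it about 2 mm to centre it, then let go.
- **Final check:** The pictures show only the slim tube in both Vs, with the collar and the tail cap clear of the blocks. By the arm's position before release, the torch axis was about 79.5 mm above the bench. The centre is within a few mm of the seat point along the Vs.
- **Other things:** The bystanders visible in the last top picture look unmoved. The arm hid the boring bar in that picture, so I could not recheck it, but nothing was felt near it.

The two cameras disagreed by about 2–4 mm across the bench. I settled that from the contact forces at the V-blocks and the torch's position in the picture.

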